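# Set the table caddy

### The job

Get the table caddy ready: stand the tall wooden mill in the insert with the large round well, the glass of toothpicks in the one with the small round well, and the small glass jar with the handle in the one with the oblong well, its handle lying along the length of the well. Set each down upright on the floor of its well rather than dropping it, and let go. The short mill, the steel shaker and the candle glass look similar but do not belong: leave them standing where they are.

Things in the scene. Friction and masses are not known exactly. Their poses are not given: they have to be found in the camera images.
- tall_mill: Tall turned wooden pepper mill, 58 mm diameter, 170 mm tall with a small metal pin on top. Upright. Origin: centre of its underside; z up. The solid lower body (up to z = 122) is 58 mm wide, the round head (z = 123 to 159) 49 mm wide; the head does not turn and may be gripped, for instance at z = 138. About 0.18 kg.
- pick_glass: Small clear drinking glass, 41 mm diameter, 55 mm tall, with thin wooden toothpicks standing out of it to 79 mm (the picks offer no resistance). Upright. Origin: centre of its underside; z up. Grip the glass, for instance at z = 42. About 0.06 kg.
- glass_jar: Upright square glass jar, white contents, round brown lid, side handle; 51 mm along x, 72 along y with the handle, 90 tall. Origin: underside, centre of the 51 x 72 outline; z up. Handle points to -y; the jar body, 51 mm square, 78 high, is centred 10 mm from the origin towards +y. Grip the body across x, e.g. at z = 62. At the start its x is within 0.5 rad of world x. 0.17 kg.
- steel_shaker: Look-alike, to be left: steel shaker with perforated top and a side handle, 73 x 102 x 106 mm (102 along its y, with the handle). Upright, loose. Origin: centre of its underside.
- candle_glass: Look-alike, to be left: wide clear glass with a pink candle in it, 76 mm diameter, 90 mm tall. Upright, loose. Origin: centre of its underside.
- short_mill: Look-alike, to be left: short turned mill of pale wood, 52 mm diameter, 116 mm tall with a small metal pin on top. Upright, loose. Origin: centre of its underside.
- caddy: The caddy: long dark wooden tray, 112 mm (x) by 316 mm (y), rim 22 mm high, floor 6 mm thick, fixed on the worktop. It holds three inserts side by side along its y at 101 mm centres, in any order. Origin: centre of its underside; z up.
- insert_large: Insert with the large round well, 78 mm diameter: the place of the tall mill. Square wooden insert, 100 x 100 mm, fixed in the caddy, top 30 mm above the worktop, well 20 mm deep. Origin: centre of its underside, on the well's axis, 6 mm above the worktop and 4 mm below the well's floor; y along the caddy.
- insert_small: Insert with the small round well, 58 mm diameter: the place of the glass of toothpicks. Square wooden insert, 100 x 100 mm, fixed in the caddy, top 30 mm above the worktop, well 20 mm deep. Origin: centre of its underside, on the well's axis, 6 mm above the worktop and 4 mm below the well's floor; y along the caddy.
- insert_oblong: Insert with the oblong well, 70 mm along its x and 90 mm along its y: for the glass jar, its handle along y either way round, outline centred. Square wooden insert, 100 x 100 mm, fixed in the caddy, top 30 mm above the worktop, well 20 mm deep. Origin: centre of its underside, on the well's axis, 6 mm above the worktop and 4 mm below the well's floor; y along the caddy.
There are look-alikes about, which are no part of the job. Leave any purple or red look-alike of the glass_jar alone.

How it is judged:
At the end, for the whole second after the job is handed in: Mill in large, toothpick glass in small, jar in oblong well (handle within 0.35 rad of its length): each within 15 mm of the well's centre, on its floor within 5 mm, upright within 0.1 rad, at rest, released. Short mill, steel shaker, candle glass upright, within 30 mm of their starts (horizontal distance between tall_mill and insert_large below 0.015 m and z of tall_mill in the frame of insert_large below 0.009 m and angle between each of tall_mill, pick_glass, glass_jar, steel_shaker, candle_glass, short_mill's own z axis and vertical below 0.1 rad and linear speed of each of tall_mill, pick_glass, glass_jar below 0.02 m/s and contact force between the fingers and tall_mill below 0.05 N and horizontal distance between pick_glass and insert_small below 0.015 m and z of pick_glass in the frame of insert_small below 0.009 m and contact force between the fingers and pick_glass below 0.05 N and horizontal distance between glass_jar and insert_oblong below 0.015 m and z of glass_jar in the frame of insert_oblong below 0.009 m and contact force between the fingers and glass_jar below 0.05 N and angle between the y axis of glass_jar and the y axis of insert_oblong, either way round below 0.35 rad and distance of each of steel_shaker, candle_glass, short_mill from where it was at the start of the episode below 0.03 m); the robot touches nothing.
It fails at once if a look-alike (short mill, steel shaker, candle glass) is pushed more than 30 mm from its place or tipped over (distance of any of steel_shaker, candle_glass, short_mill from where it was at the start of the episode above 0.03 m or angle between any of steel_shaker, candle_glass, short_mill's own z axis and vertical above 0.3 rad).
It fails at once if the tall mill is dropped (moves faster than 0.7 m/s while not held) (contact force between the fingers and tall_mill below 0.05 N and linear speed of tall_mill above 0.7 m/s).
It fails at once if the pick glass is dropped (moves faster than 0.7 m/s while not held) (contact force between the fingers and pick_glass below 0.05 N and linear speed of pick_glass above 0.7 m/s).
It fails at once if the glass jar is dropped (moves faster than 0.7 m/s while not held) (contact force between the fingers and glass_jar below 0.05 N and linear speed of glass_jar above 0.7 m/s).
It also fails if it takes over 90 s, if anything falls off the work surface, if the arm or the gripper's body presses on something with over 40 N, if the wrist force passes 120 N, or if a joint passes its speed limit or range.

### The arm

A 6-joint arm with a two-finger parallel gripper is mounted at the origin on the work surface; the furniture and walls round the work are solid. World frame = base frame: x ahead of the robot, y to its left, z up, the work surface at z = 0. Lengths are in m, angles in rad, forces in N, time in s.
With the tool pointing down it reaches from about 0.375 to 0.9 m from the base axis. Payload 3.1 kg.
Tool frame: the origin (TCP) lies at the very end of the fingers, on their centre line; the grasp point (between the pads) lies 19 mm behind it; z points along the fingers, y is the line along which they close (so a half turn about z gives the same grasp; the last joint's range is limited). The gripper opens to 87 mm and grips with 3 to 60 N. Pads are 19 mm wide; open, the fingers measure 117 mm over their backs; the gripper's body (75 mm by 190 mm) begins 51 mm behind the grasp point.
Start: joints at [1.111, 0.527, 1.433, -0, 1.181, -0.178], TCP at [0.174, 0.6, 0.223] pointing down, gripper open.
Joint ranges: [-3.08, 3.08], [-0.75, 2.2], [0.22, 2.44], [-1.43, 4.57], [0, 2.65], [-2.85, 2.85]. Speed limits (rad/s): [2.79, 2.79, 3.14, 3.14, 3.14, 3.14].

### API

Orientations are given as a rotation vector (axis times angle).
In Python, from station import bot, vision, recognise, silhouettes gives the robot as it stands.
- The arm moves only by the shell command python3 -m jog 'ROWS' [OPENING] [FORCE]. ROWS is JSON, a list of rows, each a list of 2 entries, a list of its own where there are three numbers: the shift along the tool's x, y, z in mm, then the turn, a rotation vector about the tool's x, y, z in rad. A call has 1 to 5 rows; each row shifts and turns the commanded pose from where the row before left it, along the tool's axes as they then stand; what a row does not reach is not made up. A row lasts 1/12 s, in which the tool goes at most 41.7 mm and 7.16 degrees, less where a joint would pass 70% of its speed; a pose out of reach is approached as far as the arm can. A call with a gripper value outside its range is refused whole. OPENING is the opening, from 0 (shut) to 1 (fully open), set as the call begins (- or left out, the last holds). The fingers move at their own pace and stop on an object; FORCE is the grip in N (left out, the last holds). Time passes only in rows, so rows that do not move let the fingers close. It gives the time, the measured TCP pose, the force, the opening and the grip force at its end, in the units of the state.
- bot.sense(): the state, without advancing time (a new reading comes with each control period).
- vision.snapshot(name): name is "side" or "top" or "wrist"; returns a dict with "pixels" (480x640x3 uint8, red, green, blue), "fov_y" (degrees; the focal length in pixels is half the picture's height over the tangent of half this angle, whatever the lens; pixels are square), "cx", "cy" (the principal point, pixels), "rvec" (rotation vector, rad) and "tvec" (3), from world to camera coordinates, as OpenCV has them. Camera axes: x right, y down, z forward; pixel columns grow to the right and rows downward; lengths in m; the calibration is good to about 2 mm. A picture is of the moment at which its call begins. There is no depth.
- bot.hand_in(): hands the job in; it is judged then, once.
Trained networks look in a picture, given as the dict that the camera call returned (one of the last four; its "shot" number tells which), for a name from the list of things; names that differ only in an ending like _2 or _b are one class to them, and where a whole thing is asked for, a point or a joint stands for the part that bears it (a point fixed in the world has none). Each returns a list of dicts, best first, with "confidence" (0 to 1); they miss things now and then, are a little off and sometimes report something else, mostly with a low value. They report only what shows in the picture. A call takes as long as a camera call. They do not tell look-alikes from the thing itself.
- recognise(picture, target): "xy" ([column, row] in pixels, amid what is visible of it).
- silhouettes(picture, target): "pixels" (480x640 bool, what is visible of it) and "xy" ([column, row] in pixels, amid what is visible of it).
The state is a dict: "clock": time; "joints": joint angles; "joint_velocities": joint speeds; "joint_torque": joint torques, N m; "position": TCP position; "tool_rot": TCP orientation; "force": force on the tool from outside, world axes, zero at the start; "wrist_torque": the same for the moment, N m; "grip_width": opening from 0.0 (shut) to 1.0 (fully open); "grip_force": force on a finger pad.
Only numpy, scipy, OpenCV 4.12 (cv2) and the standard library are available. Lean on these libraries where they do the work, as an engineer would, in place of code of your own. Each camera call takes 0.05 s, during which the arm holds its last target. There are 200 camera calls.

## Working session

There is one attempt and no reset: what is moved stays moved. The work goes in short steps, Python scripts to look and compute and a shell command to move; the robot and the scene stay as the last step left them, time stands still between calls to the robot, and variables do not carry over. Pictures are saved under pics/ and viewed, at most 14 in all, crops included, and the job is handed in when it is done.

```bash
mkdir -p pics; ls
cat > h.py <<'E'
import numpy as np, cv2
from station import bot, vision, recognise, silhouettes
def snap(n,f=None):
    p=vision.snapshot(n)
    if f: cv2.imwrite('pics/'+f,p['pixels'][:,:,::-1])
    return p
def K(p):
    f=240/np.tan(np.radians(p['fov_y'])/2); return np.array([[f,0,p['cx']],[0,f,p['cy']],[0,0,1]])
def ray(p,xy,z):
    R=cv2.Rodrigues(np.array(p['rvec']))[0]; t=np.array(p['tvec'])
    c=-R.T@t; d=R.T@np.linalg.inv(K(p))@np.array([xy[0],xy[1],1.]); return c+d*(z-c[2])/d[2]
def proj(p,X):
    return cv2.projectPoints(np.array(X,float).reshape(-1,1,3),np.array(p['rvec']),np.array(p['tvec'],float),K(p),None)[0][:,0]
E
python3 - <<'E'
from h import *
np.set_printoptions(precision=3,suppress=True)
print(bot.sense())
names=['tall_mill','pick_glass','glass_jar','steel_shaker','candle_glass','short_mill','caddy','insert_large','insert_small','insert_oblong']
for c in ['top','side']:
    p=snap(c,c+'0.png'); R=cv2.Rodrigues(np.array(p['rvec']))[0]; print(c,-R.T@np.array(p['tvec']),p['fov_y'],R[2],p['shot'])
    for n in names:
        print(n,[(round(d['confidence'],2),np.round(d['xy']).tolist(),np.round(ray(p,d['xy'],0.03),3).tolist()) for d in recognise(p,n)][:4])
E
```

```text
pics
{'clock': 0.0, 'joints': array([ 1.11 ,  0.528,  1.434, -0.   ,  1.181, -0.178]), 'joint_velocities': array([-0.002, -0.   ,  0.   ,  0.001, -0.001, -0.   ]), 'joint_torque': array([  0.   , -44.005, -17.658,   0.063,   0.058,  -0.   ]), 'position': array([0.173, 0.6  , 0.222]), 'tool_rot': array([-0.441, -3.11 ,  0.003]), 'force': array([-1.031,  0.336,  0.352]), 'wrist_torque': array([-0.011, -0.041,  0.022]), 'grip_force': 0.0, 'grip_width': 0.997148984067952}
top [0.321 0.017 1.028] 56.563882726724536 [ 0.161  0.006 -0.987] 1
tall_mill [(0.71, [440.0, 257.0], [0.43, -0.233, 0.03])]
pick_glass [(0.7, [169.0, 211.0], [0.544, 0.383, 0.03]), (0.18, [490.0, 193.0], [0.575, -0.355, 0.03])]
glass_jar [(0.97, [330.0, 296.0], [0.345, 0.014, 0.03]), (0.78, [301.0, 253.0], [0.442, 0.08, 0.03]), (0.74, [383.0, 304.0], [0.327, -0.101, 0.03]), (0.71, [285.0, 306.0], [0.324, 0.115, 0.03])]
steel_shaker [(0.82, [492.0, 194.0], [0.572, -0.358, 0.03])]
candle_glass [(0.61, [233.0, 257.0], [0.436, 0.232, 0.03])]
short_mill [(0.91, [373.0, 257.0], [0.432, -0.082, 0.03])]
caddy [(0.65, [307.0, 2
[... 307 characters left out ...]
178.0], [0.42, -0.243, 0.03])]
pick_glass []
glass_jar [(0.88, [388.0, 256.0], [0.319, 0.12, 0.03]), (0.68, [363.0, 226.0], [0.339, -0.002, 0.03]), (0.64, [351.0, 198.0], [0.326, -0.114, 0.03]), (0.56, [340.0, 252.0], [0.433, 0.063, 0.03])]
steel_shaker [(0.78, [247.0, 159.0], [0.562, -0.387, 0.03])]
candle_glass [(0.88, [367.0, 294.0], [0.422, 0.214, 0.03]), (0.38, [305.0, 175.0], [0.417, -0.252, 0.03])]
short_mill [(0.65, [321.0, 211.0], [0.426, -0.095, 0.03])]
caddy [(0.71, [270.0, 320.0], [0.67, 0.201, 0.03])]
insert_large [(0.71, [289.0, 303.0], [0.612, 0.17, 0.03])]
insert_small [(0.85, [274.0, 272.0], [0.618, 0.063, 0.03])]
insert_oblong [(0.62, [261.0, 243.0], [0.619, -0.043, 0.03])]
```

View pics/top0.png

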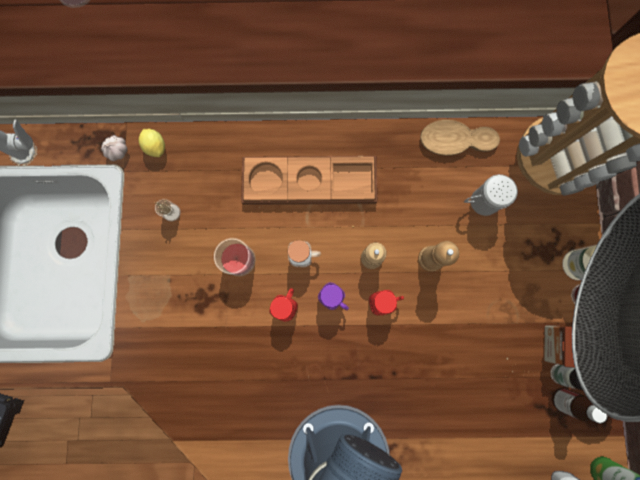

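View pics/side0.png

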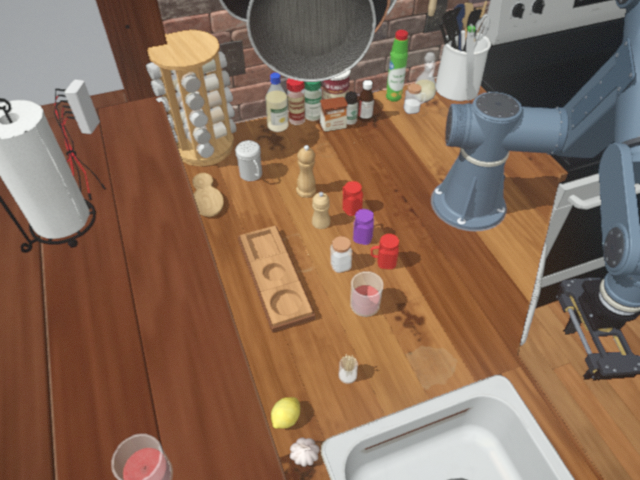

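The pictures show three jar-shaped things: the white jar with the brown lid at top (301,253), which is the one wanted, and red/purple look-alikes at (283,307), (331,296) and (384,302). The tall mill is at (440,257) and the short mill at (373,257). The toothpick glass is at (167,211) and the candle glass at (233,257). The caddy wells run large (265,178), small (308,180), oblong (353,180).

```bash
cat > fit.py <<'E'
from h import *
from scipy.optimize import minimize
np.set_printoptions(precision=4,suppress=True)
a=np.linspace(0,2*np.pi,40)
def cyl(r,z0,z1): return np.concatenate([np.c_[r*np.cos(a),r*np.sin(a),0*a+z] for z in (z0,z1)])
def box(x0,x1,y0,y1,z0,z1): return np.array([[x,y,z] for x in(x0,x1) for y in (y0,y1) for z in (z0,z1)])
M={'tall_mill':[cyl(.029,0,.122)*[1,1,1],cyl(.0245,.123,.159)],
 'pick_glass':[cyl(.0205,0,.055),cyl(.012,.05,.079)],
 'glass_jar':[box(-.0255,.0255,-.0155,.036,0,.078)*1.0,cyl(.022,.078,.09)+[0,.0103,0],box(-.006,.006,-.036,-.0155,.02,.065)],
 'short_mill':[cyl(.026,0,.09),cyl(.02,.09,.11)],'candle_glass':[cyl(.038,0,.09)],
 'caddy':[box(-.056,.056,-.158,.158,0,.022),box(-.05,.05,-.151,.151,0,.03)],
 'insert_large':[box(-.05,.05,-.05,.05,.022,.03)],'insert_small':[box(-.05,.05,-.05,.05,.022,.03)],'insert_oblong':[box(-.05,.05,-.05,.05,.022,.03)]}
def render(p,n,q):
    m=np.zeros((480*2,640*2),np.uint8); c,s=np.cos(q[2]),np.sin(q[2])
    for P in M[n]:
        X=P@np.array([[c,s,0],[-s,c,0],[0,0,1]])+[q[0],q[1],q[3] if len(q)>3 else 0]
        h=cv2.convexHull(proj(p,X).astype(np.float32)); cv2.fillConvexPoly(m,np.round((h*2+.5)*16).astype(np.int32),255,shift=4)
    return cv2.GaussianBlur(cv2.resize(m,(640,480),interpolation=cv2.INTER_AREA)/255.,(0,0),1.5)
def near(p,n,xy,z):
    D=silhouettes(p,n)
    D=[d for d in D if np.hypot(*(ray(p,d['xy'],z)[:2]-xy))<.07 and d['confidence']>.3]
    return cv2.GaussianBlur(D[0]['pixels'].astype(float),(0,0),1.5) if D else None
def fit(pics,n,xy,z,yaw=False,z0=0,masks=None):
    T=[(p,m) for p in pics if (m:=near(p,n,xy,z)) is not None]
    if not T: return None
    def cost(v):
        q=[v[0]/100,v[1]/100,v[2]/5 if yaw else 0,z0]
        return sum(((render(p,n,q)-m)**2).sum()/(m**2).sum() for p,m in T)
    b=min((minimize(cost,[xy[0]*100,xy[1]*100,w],method='Nelder-Mead',options=dict(initial_simplex=np.array([xy[0]*100,xy[1]*100,w])+[[0,0,0],[1.5,0,0],[0,1.5,0],[0,0,1]])) for w in ([-1,1] if yaw else [0])),key=lambda r:r.fun)
    return np.array([b.x[0]/100,b.x[1]/100,b.x[2]/5 if yaw else 0]),round(b.fun,3),len(T)
E
python3 - <<'E'
from fit import *
ps=[snap('top'),snap('side')]
G={'tall_mill':(.42,-.22),'pick_glass':(.54,.38),'glass_jar':(.43,.08),'short_mill':(.42,-.08),'candle_glass':(.43,.22)}
for n,g in G.items():
    print(n,fit(ps,n,g,.04,n=='glass_jar'),[fit([p],n,g,.04,n=='glass_jar') for p in ps])
for n,g in {'caddy':(.61,.065),'insert_large':(.61,.166),'insert_small':(.61,.063),'insert_oblong':(.61,-.04)}.items():
    print(n,fit(ps,n,g,.03,n=='caddy'),[fit([p],n,g,.03,n=='caddy') for p in ps])
E
```

```text
tall_mill (array([ 0.4268, -0.2144,  0.    ]), np.float64(0.132), 1) [None, (array([ 0.4268, -0.2144,  0.    ]), np.float64(0.132), 1)]
pick_glass (array([0.5449, 0.3856, 0.    ]), np.float64(0.062), 2) [(array([0.5451, 0.3846, 0.    ]), np.float64(0.051), 1), (array([0.5452, 0.3862, 0.    ]), np.float64(0.007), 1)]
glass_jar (array([ 0.4376,  0.0715, -0.1765]), np.float64(0.156), 2) [(array([0.4387, 0.0725, 0.014 ]), np.float64(0.072), 1), (array([ 0.435 ,  0.0719, -0.3551]), np.float64(0.025), 1)]
short_mill (array([ 0.4329, -0.0798,  0.    ]), np.float64(0.123), 2) [(array([ 0.4317, -0.0799,  0.    ]), np.float64(0.061), 1), (array([ 0.4333, -0.0787,  0.    ]), np.float64(0.056), 1)]
candle_glass (array([0.431 , 0.2234, 0.    ]), np.float64(0.043), 2) [(array([0.4321, 0.2246, 0.    ]), np.float64(0.009), 1), (array([0.4291, 0.2218, 0.    ]), np.float64(0.026), 1)]
caddy (array([ 0.608 ,  0.0605, -0.0152]), np.float64(16.563), 1) [(array([ 0.608 ,  0.0605, -0.0152]), np.float64(16.563), 1), None]
insert_large (array([0.6174, 0.1626, 0.    ]), np.float64(0.004), 2) [(array([0.6174, 0.1623, 0.    ]), np.float64(0.003), 1), (array([0.6179, 0.1628, 0.    ]), np.float64(0.001), 1)]
insert_small (array([0.6168, 0.0593, 0.    ]), np.float64(0.038), 2) [(array([0.616 , 0.0615, 0.    ]), np.float64(0.002), 1), (array([0.6176, 0.0565, 0.    ]), np.float64(0.023), 1)]
insert_oblong (array([ 0.6164, -0.0414,  0.    ]), np.float64(0.049), 2) [(array([ 0.6166, -0.0397,  0.    ]), np.float64(0.006), 1), (array([ 0.617 , -0.0443,  0.    ]), np.float64(0.028), 1)]
```

Run:
```python
import cv2,numpy as np
a=cv2.imread('pics/top0.png');b=cv2.imread('pics/side0.png')
c=cv2.resize(a[140:330,140:520],(760,380),interpolation=cv2.INTER_CUBIC)
d=cv2.resize(b[130:330,230:420],(380,400))[:200]
cv2.imwrite('pics/crop1.png',c)
```

```text
(no output)
```

View pics/crop1.png

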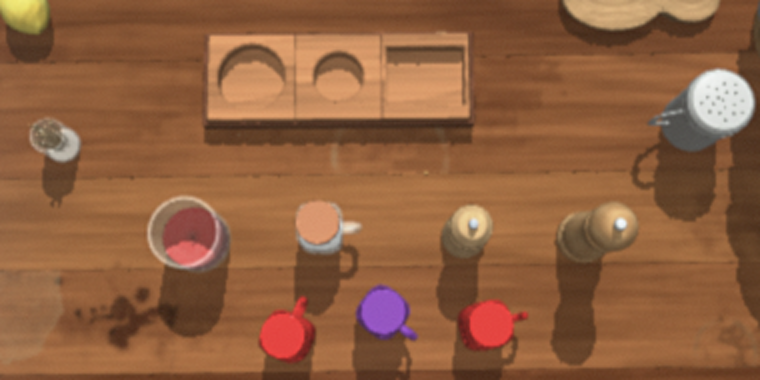

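The crop confirms it: the white jar with the brown lid is at full-picture (299,252), its handle pointing right, and the tall dark mill is at (443,253). The wells are as listed. First I turn the tool so its y lies along world x.

```bash
cat > go.py <<'E'
import sys
from fit import *
from scipy.spatial.transform import Rotation as Ro
def delta(xyz,yaw=0):
    s=bot.sense(); R=Ro.from_rotvec(s['tool_rot']).as_matrix(); T=np.array([[-np.sin(yaw)*-1*-1*-1,0,0]]) if 0 else None
    y=np.array([np.cos(yaw),np.sin(yaw),0]); z=np.array([0,0,-1.]); D=np.c_[np.cross(y,z),y,z]
    print('clock',round(s['clock'],2),'pos',s['position'],'shift mm',(R.T@(np.array(xyz)-s['position'])*1000).round(1),'turn',Ro.from_matrix(R.T@D).as_rotvec().round(3),'j6',s['joints'][5].round(2))
if __name__=='__main__':
    v=[float(x) for x in sys.argv[1:]]; delta(v[:3],v[3] if len(v)>3 else 0)
E
python3 -m jog '[[[0,0,0],[0,0,0.12]],[[0,0,0],[0,0,0.12]],[[0,0,0],[0,0,0.12]],[[0,0,0],[0,0,0.12]],[[0,0,0],[0,0,0.12]]]' 1
python3 -m jog '[[[0,0,0],[0,0,0.12]],[[0,0,0],[0,0,0.12]],[[0,0,0],[0,0,0.12]],[[0,0,0],[0,0,0.12]],[[0,0,0],[0,0,0.12]]]'
python3 -m jog '[[[0,0,0],[0,0,0.089]],[[0,0,0],[0,0,0]]]'
python3 go.py 0.545 0.3855 0.2
```

```text
clock: 3.42
position: [0.1738, 0.6003, 0.2225]
tool_rot: [1.349, 2.837, -0.0]
force: [-0.6, 0.3, -0.1]
grip_width: 1.001
grip_force: 0.0
clock: 3.83
position: [0.1738, 0.6003, 0.2226]
tool_rot: [-2.127, -2.312, 0.0]
force: [-1.0, -0.1, 1.0]
grip_width: 0.998
grip_force: 0.0
clock: 4.0
position: [0.1738, 0.6003, 0.2226]
tool_rot: [-2.223, -2.22, -0.0]
force: [0.6, 0.3, 0.1]
grip_width: 1.0
grip_force: 0.0
clock 4.0 pos [0.1738 0.6003 0.2226] shift mm [-214.3  371.6   22.5] turn [-0.    -0.    -0.001] j6 1.11
```

```bash
python3 -m jog '[[[-19.5,33.8,2],[0,0,0]],[[-19.5,33.8,2],[0,0,0]],[[-19.5,33.8,2],[0,0,0]],[[-19.5,33.8,2],[0,0,0]],[[-19.5,33.8,2],[0,0,0]]]' >/dev/null
python3 -m jog '[[[-19.5,33.8,2],[0,0,0]],[[-19.5,33.8,2],[0,0,0]],[[-19.5,33.8,2],[0,0,0]],[[-19.5,33.8,2],[0,0,0]],[[-19.5,33.8,2],[0,0,0]]]' >/dev/null
python3 -m jog '[[[-19.5,33.8,2],[0,0,0]],[[0,0,0],[0,0,0]]]'
python3 - <<'E'
from go import *
delta([.545,.3855,.2])
ps=[snap('wrist','w1.png'),snap('side'),snap('top')]
print(fit(ps,'pick_glass',(.545,.385),.04),[fit([p],'pick_glass',(.545,.385),.04) for p in ps])
print(proj(ps[0],[[.545,.3855,0],[.545,.3855,.055]]))
E
```

```text
clock: 5.0
position: [0.5531, 0.3814, 0.2002]
tool_rot: [2.222, 2.214, 0.005]
force: [-0.2, 1.2, 0.5]
grip_width: 1.001
grip_force: 0.0
clock 5.0 pos [0.5531 0.3814 0.2002] shift mm [ 4.1 -8.1  0.1] turn [ 0.006  0.001 -0.004] j6 0.44
(array([0.5461, 0.3854, 0.    ]), np.float64(0.054), 3) [(array([0.5464, 0.385 , 0.    ]), np.float64(0.011), 1), (array([0.546 , 0.3858, 0.    ]), np.float64(0.006), 1), (array([0.5451, 0.3855, 0.    ]), np.float64(0.03), 1)]
[[315.5939 208.8812]
 [314.5207 220.8966]]
```

View pics/w1.png

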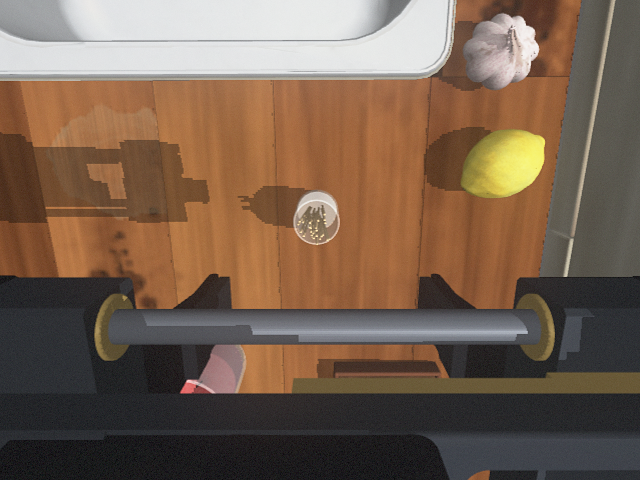

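The wrist view shows the toothpick glass at (316,218); the lemon at (503,163) is well clear of the fingers. I'll check the pose settles.

```bash
python3 -m jog '[[[0,0,0],[0,0,0]],[[0,0,0],[0,0,0]]]' 0.8 >/dev/null; python3 go.py .546 .3854 .026
```

```text
clock 5.62 pos [0.545  0.3864 0.2007] shift mm [ -1.    0.9 174.7] turn [ 0.    -0.     0.001] j6 0.45
```

```bash
python3 -m jog '[[[-1,1,35],[0,0,0]],[[0,0,35],[0,0,0]],[[0,0,35],[0,0,0]],[[0,0,30],[0,0,0]],[[0,0,20],[0,0,0]]]' >/dev/null
python3 -m jog '[[[0,0,20],[0,0,0]],[[0,0,0],[0,0,0]],[[0,0,0],[0,0,0]]]'
python3 -m jog '[[[0,0,0],[0,0,0]],[[0,0,0],[0,0,0]],[[0,0,0],[0,0,0]],[[0,0,0],[0,0,0]],[[0,0,0],[0,0,0]]]' 0.3 12
python3 -m jog '[[[0,0,0],[0,0,0]],[[0,0,0],[0,0,0]],[[0,0,0],[0,0,0]],[[0,0,0],[0,0,0]],[[0,0,0],[0,0,0]]]'
```

```text
clock: 6.28
position: [0.5457, 0.3846, 0.0245]
tool_rot: [-2.221, -2.221, 0.004]
force: [-0.3, -0.7, 0.9]
grip_width: 0.802
grip_force: 0.0
clock: 6.7
position: [0.5471, 0.3851, 0.0267]
tool_rot: [2.221, 2.221, 0.003]
force: [-0.4, 0.6, -0.0]
grip_width: 0.509
grip_force: 0.0
clock: 7.12
position: [0.547, 0.385, 0.0263]
tool_rot: [2.221, 2.221, 0.002]
force: [-0.4, -1.1, 5.6]
grip_width: 0.45
grip_force: 12.0
```

```bash
python3 -m jog '[[[0,0,-10],[0,0,0]],[[0,0,-25],[0,0,0]],[[0,0,-35],[0,0,0]],[[0,0,-20],[0,0,0]],[[0,0,0],[0,0,0]]]'
python3 go.py .6168 .061 .1
```

```text
clock: 7.53
position: [0.5497, 0.3865, 0.1211]
tool_rot: [2.219, 2.219, 0.015]
force: [1.0, 0.2, -0.0]
grip_width: 0.452
grip_force: 12.0
clock 7.53 pos [0.5497 0.3865 0.1211] shift mm [-325.6   66.9   20.2] turn [ 0.009 -0.004  0.   ] j6 0.45
```

```bash
python3 -m jog '[[[-20,4,0],[0,0,0]],[[-34,7,0],[0,0,0]],[[-34,7,0],[0,0,0]],[[-34,8,0],[0,0,0]],[[-34,8,0],[0,0,0]]]' >/dev/null
python3 -m jog '[[[-34,8,0],[0,0,0]],[[-34,8,0],[0,0,0]],[[-34,7,0],[0,0,0]],[[-34,7,0],[0,0,0]],[[-32,6,0],[0,0,0]]]' >/dev/null
python3 -m jog '[[[0,0,0],[0,0,0]],[[0,0,0],[0,0,0]],[[0,0,0],[0,0,0]],[[0,0,0],[0,0,0]]]'
python3 - <<'E'
from go import *
delta([.6168,.061,.037])
ps=[snap('wrist','w2.png'),snap('side'),snap('top')]
z=bot.sense()['position'][2]-.026
print([fit([p],'pick_glass',(.617,.061),.1,z0=z) for p in ps])
for n,g in dict(insert_large=(.617,.162),insert_small=(.617,.061),insert_oblong=(.617,-.04)).items(): print(n,[fit([p],n,g,.03) for p in ps[:1]])
E
```

```text
clock: 8.7
position: [0.6156, 0.062, 0.115]
tool_rot: [-2.219, -2.222, 0.001]
force: [-0.3, 0.2, -0.2]
grip_width: 0.451
grip_force: 12.0
clock 8.7 pos [0.6156 0.062  0.115 ] shift mm [-1.1  1.3 78. ] turn [-0.002 -0.001  0.001] j6 -0.08
[(array([0.6147, 0.0641, 0.    ]), np.float64(0.646), 1), (array([0.6145, 0.0698, 0.    ]), np.float64(0.219), 1), None]
insert_large [(array([0.6184, 0.1599, 0.    ]), np.float64(0.002), 1)]
insert_small [(array([0.6175, 0.0619, 0.    ]), np.float64(0.599), 1)]
insert_oblong [(array([ 0.5887, -0.2211,  0.    ]), np.float64(1.0), 1)]
```

View pics/w2.png

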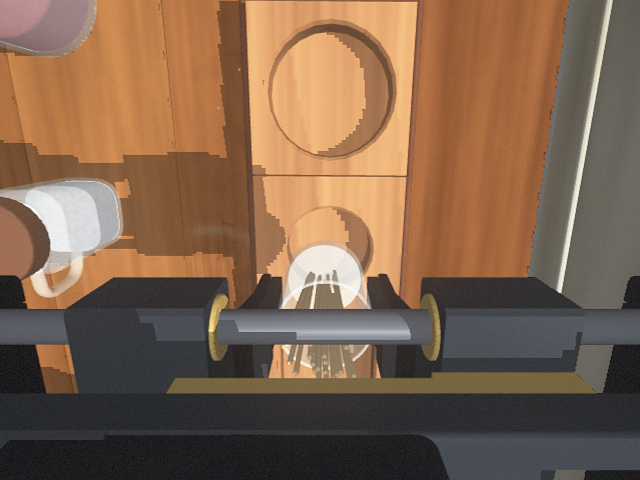

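The glass hangs upright at (325,300) over the small well at (330,245), so I lower it.

```bash
python3 -m jog '[[[-1,1,25],[0,0,0]],[[0,0,25],[0,0,0]],[[0,0,12],[0,0,0]],[[0,0,7],[0,0,0]],[[0,0,5],[0,0,0]]]' >/dev/null
python3 -m jog '[[[0,0,2],[0,0,0]],[[0,0,2],[0,0,0]],[[0,0,1],[0,0,0]],[[0,0,0],[0,0,0]],[[0,0,0],[0,0,0]]]'
```

```text
clock: 9.98
position: [0.618, 0.0598, 0.0372]
tool_rot: [2.221, 2.221, 0.001]
force: [-0.1, -0.1, -0.9]
grip_width: 0.447
grip_force: 12.0
```

Down a further 1 mm, then a gentle release and retreat.

```bash
python3 -m jog '[[[-0,0,1],[0,0,0]],[[0,0,0],[0,0,0]],[[0,0,0],[0,0,0]]]'
python3 -m jog '[[[0,0,0],[0,0,0]],[[0,0,0],[0,0,0]],[[0,0,0],[0,0,0]],[[0,0,0],[0,0,0]],[[0,0,0],[0,0,0]]]' 0.75
python3 -m jog '[[[0,0,-15],[0,0,0]],[[0,0,-35],[0,0,0]],[[0,0,-40],[0,0,0]],[[0,0,-40],[0,0,0]],[[0,0,-20],[0,0,0]]]'
python3 -m jog '[[[0,0,0],[0,0,0]],[[0,0,0],[0,0,0]],[[0,0,0],[0,0,0]]]' 1 >/dev/null
python3 - <<'E'
from go import *
ps=[snap('side'),snap('top'),snap('wrist')]
print([fit([p],'pick_glass',(.617,.061),.05,z0=.01) for p in ps])
print([fit([p],'glass_jar',(.437,.072),.05,True) for p in ps])
delta([.437,.082,.2])
E
```

```text
clock: 10.23
position: [0.6181, 0.0598, 0.0363]
tool_rot: [2.221, 2.221, 0.001]
force: [-0.7, -1.1, 3.8]
grip_width: 0.449
grip_force: 12.0
clock: 10.65
position: [0.6174, 0.0599, 0.0353]
tool_rot: [-2.221, -2.221, 0.001]
force: [-0.2, 0.6, -0.3]
grip_width: 0.714
grip_force: 0.0
clock: 11.07
position: [0.6198, 0.0598, 0.1904]
tool_rot: [2.218, 2.218, 0.007]
force: [0.8, -0.8, -0.4]
grip_width: 0.747
grip_force: 0.0
[(array([0.6161, 0.0603, 0.    ]), np.float64(0.051), 1), None, (array([0.6178, 0.0598, 0.    ]), np.float64(0.017), 1)]
[(array([ 0.4336,  0.0703, -0.3876]), np.float64(0.037), 1), None, (array([0.44  , 0.0703, 0.1336]), np.float64(0.121), 1)]
clock 11.77 pos [0.6174 0.0598 0.185 ] shift mm [  22.2 -180.4  -14.8] turn [-0.001 -0.    -0.   ] j6 -0.08
```

```bash
python3 -m jog '[[[2,-36,-13],[0,0,0]],[[2,-36,-13],[0,0,0]],[[2,-36,-13],[0,0,0]],[[2,-36,-13],[0,0,0]],[[2,-36,-13],[0,0,0]]]'>/dev/null
python3 -m jog '[[[0,0,0],[0,0,0]],[[0,0,0],[0,0,0]],[[0,0,0],[0,0,0]],[[0,0,0],[0,0,0]]]'
python3 - <<'E'
from go import *
delta([.437,.07,.25])
p=snap('wrist','w3.png')
print(fit([p],'glass_jar',(.437,.072),.05,True))
for r in [(0.437,.072,-.35),(.437,.072,0),(.437,.072,-.17)]:
    print(r,proj(p,np.array([[r[0]-.036*-np.sin(r[2])*1, r[1]-.036*np.cos(r[2]),.045]])))
E
```

```text
clock: 12.52
position: [0.4392, 0.0696, 0.2506]
tool_rot: [2.221, 2.22, 0.001]
force: [0.3, -0.0, -0.9]
grip_width: 1.006
grip_force: 0.0
clock 12.52 pos [0.4392 0.0696 0.2506] shift mm [ 0.4 -2.2  0.6] turn [ 0.001  0.    -0.   ] j6 -0.09
(array([ 0.4394,  0.0704, -0.0191]), np.float64(0.162), 1)
(0.437, 0.072, -0.35) [[310.4702 242.6364]]
(0.437, 0.072, 0) [[322.6481 244.6909]]
(0.437, 0.072, -0.17) [[316.6477 244.207 ]]
```

View pics/w3.png

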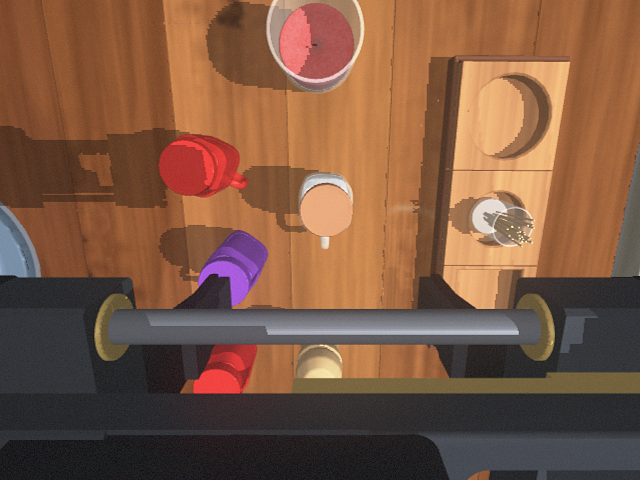

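The jar's lid is at (326,210) and its handle end at (324,243). So its yaw is about 0 and it sits near (0.439, 0.071), with the red handle (245,182) clear of the finger. Next I grip the body centre at y = 0.081.

```bash
python3 -m jog '[[[11,0,40],[0,0,0]],[[0,0,40],[0,0,0]],[[0,0,40],[0,0,0]],[[0,0,35],[0,0,0]],[[0,0,25],[0,0,0]]]' 0.82 >/dev/null
python3 -m jog '[[[0,0,20],[0,0,0]],[[0,0,7],[0,0,0]],[[0,0,0],[0,0,0]],[[0,0,0],[0,0,0]]]'
python3 -m jog '[[[0,0,0],[0,0,0]],[[0,0,0],[0,0,0]],[[0,0,0],[0,0,0]],[[0,0,0],[0,0,0]],[[0,0,0],[0,0,0]]]' 0.4 20
python3 -m jog '[[[0,0,0],[0,0,0]],[[0,0,0],[0,0,0]],[[0,0,0],[0,0,0]],[[0,0,0],[0,0,0]],[[0,0,0],[0,0,0]]]'
```

```text
clock: 13.37
position: [0.4381, 0.0808, 0.0433]
tool_rot: [-2.221, -2.221, 0.0]
force: [0.9, 0.6, 0.8]
grip_width: 0.819
grip_force: 0.0
clock: 13.78
position: [0.4386, 0.0808, 0.0444]
tool_rot: [2.22, 2.22, 0.003]
force: [0.5, 0.0, 5.5]
grip_width: 0.573
grip_force: 20.0
clock: 14.2
position: [0.4386, 0.0808, 0.0444]
tool_rot: [2.22, 2.22, 0.003]
force: [1.2, 0.1, 7.0]
grip_width: 0.58
grip_force: 20.0
```

```bash
python3 -m jog '[[[0,0,-10],[0,0,0]],[[0,0,-30],[0,0,0]],[[0,0,-35],[0,0,0]],[[0,0,-25],[0,0,0]],[[0,0,-10],[0,0,0]]]'>/dev/null
python3 -m jog '[[[-9,14,0],[0,0,0]],[[-20,32,0],[0,0,0]],[[-20,33,0],[0,0,0]],[[-20,33,0],[0,0,0]],[[-20,32,0],[0,0,0]]]' >/dev/null
python3 -m jog '[[[-14,22,0],[0,0,0]],[[-8,12,0],[0,0,0]],[[0,0,0],[0,0,0]],[[0,0,0],[0,0,0]],[[0,0,0],[0,0,0]]]'
python3 - <<'E'
from go import *
delta([.617,-.031,.054])
ps=[snap('side','s4.png'),snap('top'),snap('wrist','w4.png')]
z=bot.sense()['position'][2]-.044
print([fit([p],'glass_jar',(.617,-.041),z+.05,True,z0=z) for p in ps])
E
```

```text
clock: 15.45
position: [0.6133, -0.0292, 0.1527]
tool_rot: [-2.219, -2.219, 0.003]
force: [-0.3, 1.0, -2.1]
grip_width: 0.576
grip_force: 20.0
clock 15.45 pos [ 0.6133 -0.0292  0.1527] shift mm [-1.9  4.1 98.7] turn [-0.004 -0.001  0.   ] j6 -0.23
[(array([ 0.6093, -0.0381, -0.2049]), np.float64(0.076), 1), None, (array([ 0.6125, -0.0368, -0.1746]), np.float64(0.764), 1)]
```

View pics/w4.png

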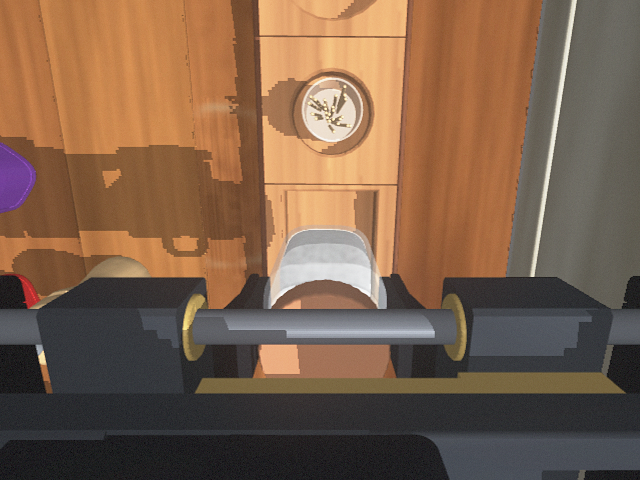

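The jar hangs straight at (325,300) over the oblong well (285–378), and the toothpick glass is centred in its well at (331,113). I correct by 4 mm and lower.

```bash
python3 -m jog '[[[-2,3,25],[0,0,0]],[[0,0,30],[0,0,0]],[[0,0,20],[0,0,0]],[[0,0,9],[0,0,0]],[[0,0,5],[0,0,0]]]' >/dev/null
python3 -m jog '[[[0,0,3],[0,0,0]],[[0,0,3],[0,0,0]],[[0,0,2],[0,0,0]],[[0,0,0],[0,0,0]],[[0,0,0],[0,0,0]]]'
```

```text
clock: 16.58
position: [0.6191, -0.0323, 0.0574]
tool_rot: [2.221, 2.221, 0.001]
force: [-0.7, -0.3, -1.9]
grip_width: 0.575
grip_force: 20.0
```

```bash
python3 -m jog '[[[1,-1,1],[0,0,0]],[[0,0,1],[0,0,0]],[[0,0,1],[0,0,0]],[[0,0,0],[0,0,0]],[[0,0,0],[0,0,0]]]'
```

```text
clock: 17.0
position: [0.6177, -0.0311, 0.0545]
tool_rot: [2.221, 2.221, 0.0]
force: [-1.8, 0.8, 4.8]
grip_width: 0.574
grip_force: 20.0
```

```bash
python3 -m jog '[[[0,0,0],[0,0,0]],[[0,0,0],[0,0,0]],[[0,0,0],[0,0,0]],[[0,0,0],[0,0,0]],[[0,0,0],[0,0,0]]]' 0.82
python3 -m jog '[[[0,0,-15],[0,0,0]],[[0,0,-35],[0,0,0]],[[0,0,-40],[0,0,0]],[[0,0,-40],[0,0,0]],[[0,0,-40],[0,0,0]]]' >/dev/null
python3 -m jog '[[[0,0,-40],[0,0,0]],[[0,0,-20],[0,0,0]],[[0,0,0],[0,0,0]],[[0,0,0],[0,0,0]],[[0,0,0],[0,0,0]]]'
python3 - <<'E'
from go import *
delta([.427,-.2144,.285])
ps=[snap('side'),snap('top'),snap('wrist')]
print([fit([p],'glass_jar',(.617,-.041),.06,True,z0=.01) for p in ps])
M['tall_mill']=M['tall_mill'][1:]
print([fit([p],'tall_mill',(.427,-.214),.08) for p in ps])
E
```

```text
clock: 17.42
position: [0.6176, -0.0312, 0.0533]
tool_rot: [-2.221, -2.221, 0.0]
force: [0.8, 1.2, 1.0]
grip_width: 0.799
grip_force: 0.0
clock: 18.25
position: [0.6165, -0.031, 0.2821]
tool_rot: [-2.22, -2.22, 0.002]
force: [-0.7, -0.2, -0.7]
grip_width: 0.821
grip_force: 0.0
clock 18.25 pos [ 0.6165 -0.031   0.2821] shift mm [-183.4 -189.5   -2.5] turn [-0.003 -0.001 -0.   ] j6 -0.23
[(array([ 0.6141, -0.0433, -0.2018]), np.float64(0.021), 1), None, (array([ 0.6188, -0.0408,  0.0003]), np.float64(0.13), 1)]
[(array([ 0.4367, -0.1822,  0.    ]), np.float64(0.545), 1), (array([ 0.4202, -0.2015,  0.    ]), np.float64(0.234), 1), None]
```

```bash
python3 -m jog '[[[-15,-16,0],[0,0,0]],[[-28,-29,0],[0,0,0]],[[-28,-29,0],[0,0,0]],[[-28,-29,0],[0,0,0]],[[-28,-29,0],[0,0,0]]]' 1 >/dev/null
python3 -m jog '[[[-28,-29,0],[0,0,0]],[[-28,-29,0],[0,0,0]],[[0,0,0],[0,0,0]],[[0,0,0],[0,0,0]],[[0,0,0],[0,0,0]]]'
python3 - <<'E'
from go import *
delta([.427,-.2144,.119])
ps=[snap('side'),snap('top'),snap('wrist','w5.png')]
print([fit([p],'tall_mill',(.427,-.214),z) for p,z in zip(ps,(.08,.08,.1))])
print(proj(ps[2],[[.427,-.2144,.17],[.427,-.2144,0]]))
E
```

```text
clock: 19.53
position: [0.4279, -0.2143, 0.2838]
tool_rot: [2.222, 2.22, 0.001]
force: [0.7, 0.4, -0.0]
grip_width: 0.997
grip_force: 0.0
clock 19.53 pos [ 0.4279 -0.2143  0.2838] shift mm [ -0.1  -1.  164.8] turn [ 0.001 -0.    -0.001] j6 -0.7
[(array([ 0.4276, -0.2124,  0.    ]), np.float64(0.087), 1), (array([ 0.4275, -0.2029,  0.    ]), np.float64(0.748), 1), (array([ 0.4267, -0.2152,  0.    ]), np.float64(0.119), 1)]
[[323.3818 236.4654]
 [323.6075 200.5788]]
```

View pics/w5.png

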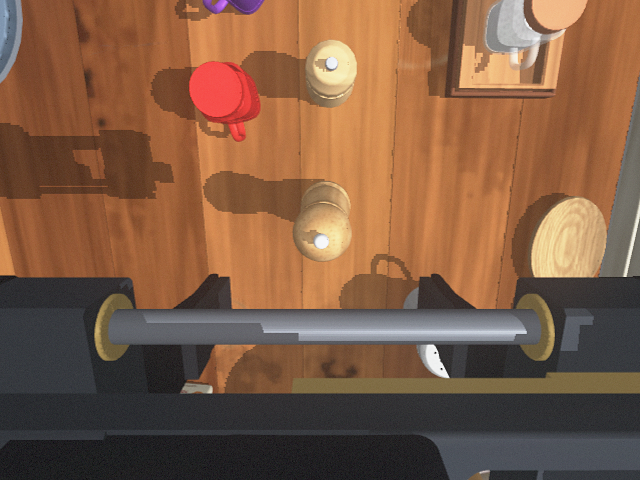

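The mill's pin is at (321,241), within 2 mm of the prediction, so the mill is at about (0.4265, -0.2155). The steel shaker (430,340) is clear. I descend onto the head.

```bash
python3 -m jog '[[[-1,-1,35],[0,0,0]],[[0,0,40],[0,0,0]],[[0,0,35],[0,0,0]],[[0,0,30],[0,0,0]],[[0,0,17],[0,0,0]]]' 0.9 >/dev/null
python3 -m jog '[[[0,0,8],[0,0,0]],[[0,0,0],[0,0,0]],[[0,0,0],[0,0,0]],[[0,0,0],[0,0,0]]]'
python3 -m jog '[[[0,0,0],[0,0,0]],[[0,0,0],[0,0,0]],[[0,0,0],[0,0,0]],[[0,0,0],[0,0,0]],[[0,0,0],[0,0,0]]]' 0.4 25
python3 -m jog '[[[0,0,0],[0,0,0]],[[0,0,0],[0,0,0]],[[0,0,0],[0,0,0]],[[0,0,0],[0,0,0]],[[0,0,0],[0,0,0]]]'
```

```text
clock: 20.58
position: [0.4277, -0.2157, 0.1197]
tool_rot: [2.219, 2.22, 0.0]
force: [-0.3, 0.0, 0.1]
grip_width: 0.901
grip_force: 0.0
clock: 21.0
position: [0.4267, -0.2153, 0.1189]
tool_rot: [2.221, 2.221, 0.0]
force: [-0.2, -0.2, 0.5]
grip_width: 0.607
grip_force: 0.0
clock: 21.42
position: [0.4268, -0.2153, 0.1188]
tool_rot: [2.221, 2.221, 0.0]
force: [0.3, 0.1, 3.3]
grip_width: 0.549
grip_force: 24.0
```

```bash
python3 -m jog '[[[0,0,-10],[0,0,0]],[[0,0,-30],[0,0,0]],[[0,0,-35],[0,0,0]],[[0,0,-30],[0,0,0]],[[0,0,-15],[0,0,0]]]'
python3 -m jog '[[[10,15,0],[0,0,0]],[[22,22,0],[0,0,0]],[[28,20,0],[0,0,0]],[[30,16,0],[0,0,0]],[[30,15,0],[0,0,0]]]' >/dev/null
python3 -m jog '[[[30,14,0],[0,0,0]],[[30,14,0],[0,0,0]],[[30,14,0],[0,0,0]],[[30,14,0],[0,0,0]],[[30,14,0],[0,0,0]]]' >/dev/null
python3 -m jog '[[[30,12,0],[0,0,0]],[[30,10,0],[0,0,0]],[[28,6,0],[0,0,0]],[[18,4,0],[0,0,0]],[[0,0,0],[0,0,0]]]' >/dev/null
python3 -m jog '[[[0,0,0],[0,0,0]],[[0,0,0],[0,0,0]],[[0,0,0],[0,0,0]]]'
python3 - <<'E'
from go import *
delta([.6175,.162,.129])
ps=[snap('side','s6.png'),snap('wrist')]
z=bot.sense()['position'][2]-.119
print([fit([p],'tall_mill',(.617,.162),z+.08,z0=z) for p in ps])
E
```

```text
clock: 21.83
position: [0.4274, -0.2158, 0.2413]
tool_rot: [2.218, 2.219, 0.0]
force: [-0.1, -0.2, -2.4]
grip_width: 0.548
grip_force: 24.2
clock: 23.33
position: [0.616, 0.1596, 0.238]
tool_rot: [-2.222, -2.22, 0.003]
force: [1.1, -0.0, -1.1]
grip_width: 0.551
grip_force: 24.3
clock 23.33 pos [0.616  0.1596 0.238 ] shift mm [  2.5   1.7 109. ] turn [-0.002  0.001 -0.001] j6 0.08
[(array([0.6168, 0.1639, 0.    ]), np.float64(0.244), 1), (array([0.6153, 0.1673, 0.    ]), np.float64(0.741), 1)]
```

View pics/s6.png

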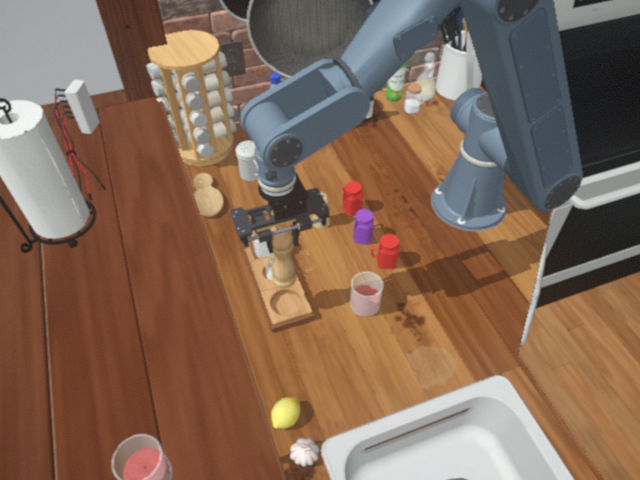

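The side view shows the mill hanging upright at (283,260) above the large well (290,303). I lower it to just above the floor.

```bash
python3 -m jog '[[[2,1,20],[0,0,0]],[[0,0,30],[0,0,0]],[[0,0,25],[0,0,0]],[[0,0,15],[0,0,0]],[[0,0,8],[0,0,0]]]' >/dev/null
python3 -m jog '[[[0,0,3],[0,0,0]],[[0,0,3],[0,0,0]],[[0,0,1],[0,0,0]],[[0,0,0],[0,0,0]],[[0,0,0],[0,0,0]]]'
```

```text
clock: 24.37
position: [0.6183, 0.1629, 0.1347]
tool_rot: [2.22, 2.22, 0.003]
force: [0.2, -0.5, -0.9]
grip_width: 0.549
grip_force: 24.3
```

```bash
python3 -m jog '[[[-1,-1,2],[0,0,0]],[[0,0,1],[0,0,0]],[[0,0,1],[0,0,0]],[[0,0,1],[0,0,0]],[[0,0,0],[0,0,0]]]'
python3 -m jog '[[[0,0,0.5],[0,0,0]],[[0,0,0],[0,0,0]],[[0,0,0],[0,0,0]]]'
python3 go.py .6173 .162 .1288
```

```text
clock: 24.78
position: [0.6167, 0.162, 0.129]
tool_rot: [2.221, 2.221, 0.001]
force: [-0.3, 1.1, 1.3]
grip_width: 0.546
grip_force: 24.2
clock: 25.03
position: [0.6168, 0.1621, 0.129]
tool_rot: [2.221, 2.221, 0.001]
force: [-1.5, 1.0, 5.8]
grip_width: 0.545
grip_force: 24.2
clock 25.03 pos [0.6168 0.1621 0.129 ] shift mm [-0.1  0.5  0.2] turn [ 0.001 -0.     0.   ] j6 0.08
```

On the floor (5.8 N). Release, rise and check.

```bash
python3 -m jog '[[[0,0,0],[0,0,0]],[[0,0,0],[0,0,0]],[[0,0,0],[0,0,0]],[[0,0,0],[0,0,0]],[[0,0,0],[0,0,0]]]' 0.9 
python3 -m jog '[[[0,0,-15],[0,0,0]],[[0,0,-35],[0,0,0]],[[0,0,-40],[0,0,0]],[[0,0,-40],[0,0,0]],[[0,0,-20],[0,0,0]]]'>/dev/null
python3 -m jog '[[[0,-30,0],[0,0,0]],[[0,-40,0],[0,0,0]],[[0,-40,0],[0,0,0]],[[0,-40,0],[0,0,0]],[[0,-20,0],[0,0,0]]]'>/dev/null
python3 -m jog '[[[0,0,0],[0,0,0]],[[0,0,0],[0,0,0]],[[0,0,0],[0,0,0]],[[0,0,0],[0,0,0]]]'
python3 - <<'E'
from go import *
ps=[snap('side','s7.png'),snap('top','t7.png'),snap('wrist')]
for n,g,z,y,z0 in [('tall_mill',(.617,.162),.1,0,.01),('pick_glass',(.617,.06),.05,0,.01),('glass_jar',(.617,-.041),.06,1,.01),('short_mill',(.432,-.08),.05,0,0),('candle_glass',(.431,.223),.05,0,0)]:
    print(n,[fit([p],n,g,z,y,z0=z0) for p in ps])
print([(d['confidence'],d['xy']) for p in ps[:2] for d in recognise(p,'steel_shaker')])
a=cv2.imread('pics/s7.png')[130:340,200:420];b=cv2.imread('pics/t7.png')[130:340,200:420]
cv2.imwrite('pics/c7.png',cv2.resize(np.hstack([a,b]),(800,382),interpolation=cv2.INTER_CUBIC))
E
```

```text
clock: 25.45
position: [0.6165, 0.1617, 0.1277]
tool_rot: [-2.221, -2.221, 0.001]
force: [-0.7, -0.1, 0.1]
grip_width: 0.835
grip_force: 0.0
clock: 26.62
position: [0.4485, 0.1618, 0.2782]
tool_rot: [2.221, 2.22, 0.002]
force: [0.3, -0.3, 0.1]
grip_width: 0.903
grip_force: 0.0
tall_mill [(array([0.6179, 0.165 , 0.    ]), np.float64(0.158), 1), (array([0.6118, 0.1554, 0.    ]), np.float64(0.455), 1), (array([0.6066, 0.1626, 0.    ]), np.float64(0.194), 1)]
pick_glass [(array([0.6197, 0.0552, 0.    ]), np.float64(0.52), 1), (array([0.6163, 0.062 , 0.    ]), np.float64(0.072), 1), (array([0.6139, 0.0642, 0.    ]), np.float64(0.326), 1)]
glass_jar [None, (array([ 0.6184, -0.0384, -0.0684]), np.float64(0.073), 1), None]
short_mill [None, (array([ 0.4323, -0.0799,  0.    ]), np.float64(0.082), 1), (array([0.4361, 0.0112, 0.    ]), np.float64(10.405), 1)]
candle_glass [(array([0.4303, 0.2208, 0.    ]), np.float64(0.017), 1), None, (array([0.4315, 0.2213, 0.    ]), np.float64(0.002), 1)]
[(0.81, [246.1, 163.2]), (0.49, [287.0, 315.3]), (0.59, [490.2, 192.6]), (0.46, [349.3, 173.9])]
```

View pics/c7.png

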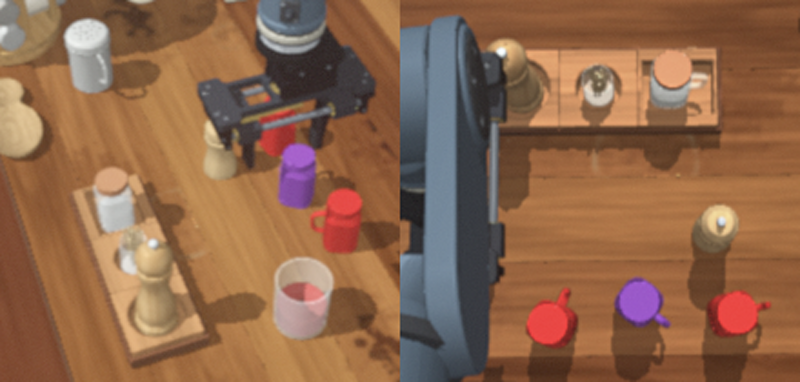

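The crop shows all three things upright in their wells: mill at (155,290), toothpick glass at (133,250) and jar at (115,200). The look-alikes are where they were, and the gripper is clear. I'm handing in.

```bash
python3 -c "
from station import bot
print(bot.hand_in())"
```

```text
the job is handed in; nothing more can be done
None
```

The tall mill, toothpick glass and glass jar are each standing upright and released in their wells, the look-alikes are where they started, and the job is handed in (about 27 s on the robot's clock; the hand-in returned no verdict).

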